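# Set out the preparation mat for a strip-test run

### The arm

A 6-joint arm with a two-finger parallel gripper is mounted at the origin on the work surface. World frame = base frame: x ahead of the robot, y to its left, z up, the work surface at z = 0. Lengths are in mm, angles in rad, forces in N, time in s.
With the tool pointing down it reaches from about 325 to 875 mm from the base axis. Payload 4.4 kg.
Tool frame: the origin (TCP) lies on the centre line of the jaws, within the pads' length; the fingertips stand ahead of it and the grasp point (between the pads) lies 6 mm ahead of it (ctrl.tcp_to_tips is the z of the fingertips in the tool frame, in mm); z points along the fingers, y is the line along which they close (so a half turn about z gives the same grasp; the last joint's range is limited). The gripper opens to 85 mm and grips with 20 to 120 N. Pads are 22 mm wide; open, the fingers measure 114 mm over their backs; the gripper's body (76 mm by 85 mm) begins 54 mm behind the grasp point. The pads swing forward as they close: fully open they stand 13 mm farther back than shut.
Start: joints at [-1.381, 0.207, 1.542, -0, 1.393, -0.15], TCP at [191.634, -542.129, 256.282] pointing down, gripper open.
Joint ranges: [-2.73, 2.73], [-0.86, 2.22], [0.23, 2.46], [-1.11, 4.25], [0.08, 2.63], [-2.82, 2.82]. Speed limits (rad/s): [2.79, 2.79, 3.14, 3.14, 3.14, 3.14].

### API

Orientations are given as a 3x3 rotation matrix whose columns are the frame's x, y, z axes.
In Python, from plant import ctrl, sensors, optics gives the robot as it stands. Calls block until the motion is done:
- ctrl.move_ptp(position, orientation): joint-space move of the TCP to a pose.
- ctrl.move_l(position, rot=None, vel=150, threshold=None): straight line of the TCP; rot=None keeps the orientation; vel is the mean speed in mm/s. With threshold (N) it stops when the force on the tool has changed by that much, and returns True; else False.
- ctrl.set_joints(angles): joint-space move.
- ctrl.gripper_to(opening, force=None): finger opening in mm; force is the grip in N (None keeps the last); returns when the fingers have stopped.
- ctrl.hold(seconds).
- ctrl.solve_ik(position, orientation): joint angles nearest the present ones, or None.
- sensors.read_state(): the state.
- optics.grab_frame(name): name is "scene" or "side" or "wrist"; returns (picture, depth): 400x640x3 uint8, red, green, blue; 400x640 float32, mm along the optical axis (not along the pixel's ray), 0 where there is no reading.
- optics.camera_params(name): a dict with "mtx" (3x3 intrinsics, pixels), "R" (3x3) and "t" (3): a world point X has camera coordinates R X + t; the wrist camera has in their place "T_tool_cam" (4x4, takes a point from camera to tool coordinates, whose origin is the TCP and whose axes are the flange's). Camera axes: x right, y down, z forward; pixel columns grow to the right and rows downward; lengths in mm; the calibration is good to about 2 mm. A picture is of the moment at which its call begins: read the wrist's pose just before it. camera_params takes no time and is no camera call.
A pose or a line that the arm cannot do raises ctrl.MotionError and nothing moves.
- ctrl.finish_job(): hands the job in; it is judged then, once.
The state is a dict: "t": time; "q": joint angles; "qvel": joint speeds; "tau": joint torques, N m; "eef_pos": TCP position; "eef_rot": TCP orientation; "force": force on the tool from outside, world axes, zero at the start; "wrist_torque": the same for the moment, N m; "grip_width": finger opening in mm; "grasp_force": force on a finger pad.
Only numpy, scipy, OpenCV 4.12 (cv2) and the standard library are available. Lean on these libraries where they do the work, as an engineer would, in place of code of your own. Each camera call takes 0.05 s, during which the arm holds its last target. There are 200 camera calls.

### The job

Set out the pale blue mat for the next strip test: stand the test-strip bottle in the middle of the green pad, the yellow-lidded cup in the middle of the orange pad, the white-lidded cup on the bare mat midway between the two pads, and the blue-capped control vial centred on top of the white-lidded cup. Keep the cups, the bottle and the vial upright all the time, and leave the red-lidded cup, the amber jar and the timer where they stand.

Things in the scene. Friction and masses are not known exactly. Their poses are not given: they have to be found in the camera images.
- yellow_cup: loose closed specimen cup, round and standing upright: frosted off-white body 48 mm across at the foot, YELLOW screw lid 60 mm in diameter and 13 mm tall, flat on top; 66 mm tall overall, 65 to 125 g. Origin: centre of the underside, z up the axis
- white_cup: loose closed specimen cup, round and standing upright: frosted off-white body 48 mm across at the foot, WHITE screw lid 60 mm in diameter and 13 mm tall, flat on top; 66 mm tall overall, 65 to 125 g. Origin: centre of the underside, z up the axis
- strip_bottle: loose closed test-strip bottle, round and standing upright: black with a white and amber label and a black cap, 50 mm in diameter at the cap (48 mm body), 102 mm tall, 55 to 110 g. Origin: centre of the underside, z up the axis
- control_vial: loose small vial, round and standing upright: off-white body 28 mm in diameter, BLUE cap 30 mm in diameter and 14 mm tall, 48 mm tall overall, 20 to 42 g. Origin: centre of the underside, z up the axis
- mat: fixed pale blue mat on the dark charcoal bench, 110 x 340 mm and 4 mm thick; the two pads lie on its long centre line, each 120 mm from its middle. Origin: centre of its underside at bench height; y runs along its length, x across it (away from the robot, give or take its yaw of up to 0.28 rad)
- green_pad: fixed flat GREEN disc, 80 mm in diameter and 3 mm thick, on one end of the mat (either end); its top is 7 mm above the bench. Origin: centre of its underside, 4 mm above the bench
- orange_pad: fixed flat ORANGE disc, 80 mm in diameter and 3 mm thick, on the other end of the mat; its top is 7 mm above the bench. Origin: centre of its underside, 4 mm above the bench
- red_cup: bystander, leave alone: loose closed specimen cup, round and standing upright: frosted off-white body 48 mm across at the foot, RED screw lid 60 mm in diameter and 13 mm tall, flat on top; 66 mm tall overall, 65 to 125 g. Origin: centre of the underside, z up the axis
- amber_jar: bystander, leave alone: loose round amber glass jar with a white label and a light grey cap, 48 mm in diameter, 78 mm tall. Origin: centre of the underside
- timer: bystander, leave alone: loose white bench timer lying flat, 60 x 60 x 22 mm, with a grey-green display. Origin: centre of the underside
Things that resemble listed ones, but are neither listed nor needed, are in the scene too. What is shaped like the strip_bottle but brown is not meant.

How it is judged (in metres and radians):
At the end, for the whole second after the job is handed in: Bottle and yellow-lidded cup rest within 15 mm of the centres of the green and orange pads, white-lidded cup within 15 mm (along, across) of the mat's middle, vial on its lid within 12 mm of centre; all upright (0.1 rad), at rest; red-lidded cup, jar, timer moved under 20 mm (horizontal distance between strip_bottle and green_pad below 0.015 m and z of strip_bottle in the frame of green_pad between 0 and 0.007 m and horizontal distance between yellow_cup and orange_pad below 0.015 m and z of yellow_cup in the frame of orange_pad between 0 and 0.007 m and x of white_cup in the frame of mat between -0.015 and 0.015 m and y of white_cup in the frame of mat between -0.015 and 0.015 m and height (world z) of white_cup below 0.008 m and horizontal distance between control_vial and white_cup below 0.012 m and z of control_vial in the frame of white_cup between 0.062 and 0.07 m and angle between each of yellow_cup, white_cup, strip_bottle, control_vial's own z axis and vertical below 0.1 rad and linear speed of each of yellow_cup, white_cup, strip_bottle, control_vial below 0.02 m/s and distance of each of red_cup, amber_jar, timer from where it was at the start of the episode below 0.02 m); the robot touches nothing.
It fails at once if a cup, the strip bottle or the vial is tipped (more than 0.5 rad) (angle between any of yellow_cup, white_cup, strip_bottle, control_vial's own z axis and vertical above 0.5 rad).
It fails at once if the red-lidded cup, the amber jar or the timer is moved (by more than 20 mm) or tipped (distance of any of red_cup, amber_jar, timer from where it was at the start of the episode above 0.02 m or angle between any of red_cup, amber_jar, timer's own z axis and vertical above 0.5 rad).
It also fails if it takes over 102 s, if anything falls off the work surface, if the arm or the gripper's body presses on something with over 40 N, if the wrist force passes 120 N, or if a joint passes its speed limit or range.

## Working session

There is one attempt and no reset: what is moved stays moved. The work goes in short steps, each a Python script; the robot and the scene stay as the last script left them, time stands still between calls to the robot, and variables do not carry over. Pictures are saved under pics/ and viewed, at most 14 in all, crops included, and the job is handed in when it is done.

```bash
mkdir -p pics; ls; python3 - <<'E'
from plant import ctrl,sensors,optics
import cv2,numpy as np
for n in("scene","side"):
    p,d=optics.grab_frame(n); cv2.imwrite(f"pics/{n}0.png",p[:,:,::-1]); np.savez(f"{n}0.npz",p=p,d=d)
    c=optics.camera_params(n); print(n,c["mtx"].tolist(),(-c["R"].T@c["t"]).round().tolist(),c["R"].round(2).tolist())
print(ctrl.tcp_to_tips,optics.camera_params("wrist"),sensors.read_state()["t"])
E
```

```text
pics
scene [[419.5862657966752, 0.0, 310.2562526575403], [0.0, 419.5862657966752, 197.84882037521822], [0.0, 0.0, 1.0]] [1362.0, 23.0, 813.0] [[-0.03, 1.0, 0.02], [0.69, 0.03, -0.72], [-0.72, -0.01, -0.69]]
side [[462.54538141068093, 0.0, 320.9441593295448], [0.0, 462.54538141068093, 209.1528433829914], [0.0, 0.0, 1.0]] [402.0, -666.0, 829.0] [[0.98, -0.21, 0.01], [-0.15, -0.74, -0.65], [0.14, 0.64, -0.76]]
25.0 {'mtx': array([[339.30903697,   0.        , 320.7779259 ],
       [  0.        , 339.30903697, 205.88193767],
       [  0.        ,   0.        ,   1.        ]]), 'T_tool_cam': array([[-5.33203417e-04, -9.50752181e-01, -3.09951620e-01,
         7.92703888e+01],
       [ 9.99999858e-01, -5.04477840e-04, -1.72833212e-04,
         7.28966914e-01],
       [ 7.95782955e-06, -3.09951668e-01,  9.50752314e-01,
        -1.18371563e+02],
       [ 0.00000000e+00,  0.00000000e+00,  0.00000000e+00,
         1.00000000e+00]])} 0.1
```

View pics/scene0.png

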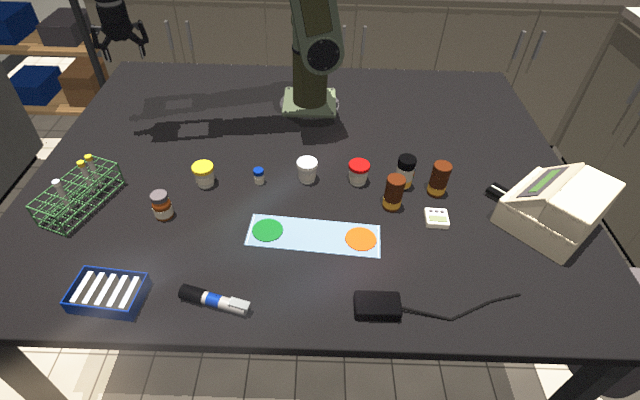

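View pics/side0.png

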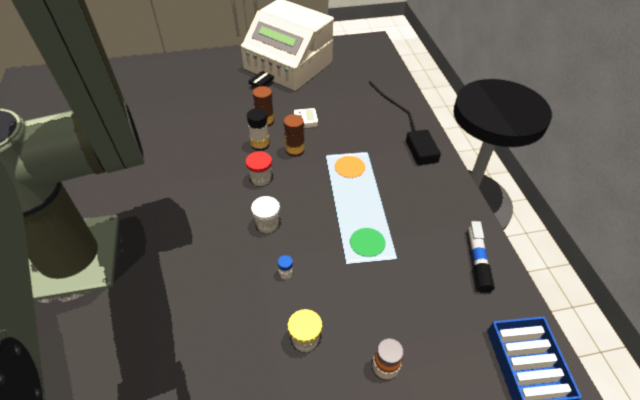

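The scene view shows the mat at (313,235), with green at (267,230) and orange at (361,239). The other items are the yellow lid (203,167), blue cap (258,171), white lid (307,162), red lid (359,165), jar (161,205) and timer (437,217).
There are three candidates for the strip bottle: black cap (406,170), brown (394,192) and brown (440,178). Only the one at (406,170), or (258,130) in the side view, is black with a white label. I'll confirm it in a crop.

```bash
cat > vis.py <<'E'
import numpy as np,cv2
from plant import optics
def cast(n,uv,z):
    c=optics.camera_params(n); uv=np.atleast_2d(np.array(uv,float))
    r=np.c_[uv,np.ones(len(uv))]@np.linalg.inv(c["mtx"]).T@c["R"]; o=-c["R"].T@c["t"]
    return (o+r*((z-o[2])/r[:,2])[:,None])[:,:2]
def cloud(n,d):
    c=optics.camera_params(n); v,u=np.mgrid[:400,:640]
    k=np.stack([u,v,np.ones_like(u)],-1)@np.linalg.inv(c["mtx"]).T*d[...,None]
    return (k-c["t"])@c["R"]
def top(n,d,guess,h,r):
    P=cloud(n,d); m=(d>0)&(abs(P[...,2]-h)<5)&(np.hypot(*(P[...,:2]-guess).transpose(2,0,1))<r+14)
    m=m.astype(np.uint8); q=P[m>0]
    if len(q)<8: return None
    # face pixels cast on the plane of the top; enclosing circle
    vv,uu=np.nonzero(m); xy=cast(n,np.c_[uu,vv],h).astype(np.float32)
    (cx,cy),rad=cv2.minEnclosingCircle(xy)
    return np.array([*xy.mean(0),cx,cy,rad,np.median(q[:,2]),len(q)]).round(1)
def pads(n,p):
    H=cv2.cvtColor(p,cv2.COLOR_RGB2HSV); out={}
    for k,lo,hi,z in(("green",(50,120,60),(80,255,255),7),("orange",(8,150,120),(19,255,255),7),("mat",(90,25,120),(112,110,255),4)):
        m=cv2.inRange(H,lo,hi); 
        if k!="mat": m=cv2.morphologyEx(m,cv2.MORPH_OPEN,np.ones((3,3)))
        c=max(cv2.findContours(m,0,2)[0],key=cv2.contourArea)[:,0]
        w=cast(n,c,z).astype(np.float32); out[k]=cv2.minAreaRect(w) if k=="mat" else (cv2.fitEllipse(w))
    return out
E
python3 - <<'E'
from vis import *
np.set_printoptions(suppress=True)
O=dict(yellow=((203,167),66,30),vial=((258,171),48,15),white=((307,162),66,30),red=((359,165),66,30),bottle=((406,161),102,25),brown1=((395,180),102,25),brown2=((441,166),102,25),jar=((160,197),78,24),timer=((437,214),22,30))
D={n:np.load(n+"0.npz") for n in("scene","side")}
for k,(uv,h,r) in O.items():
    g=cast("scene",uv,h)[0]
    for n in D: print(k,n,top(n,D[n]["d"],g,h,r))
for n in D:
    for k,v in pads(n,D[n]["p"]).items(): print(n,k,[np.round(x,1) for x in v])
a=cv2.resize(D["scene"]["p"][140:215,370:460],None,fx=4.4,fy=5,interpolation=2); b=cv2.resize(D["side"]["p"][75:165,235:325],None,fx=4.2,fy=4.2,interpolation=2)
cv2.imwrite("pics/crop.png",np.hstack([a[:375],b[:375]])[:,:,::-1])
E
```

```text
yellow scene [ 462.  -286.7  463.1 -287.3   34.8   67.1  265. ]
yellow side [ 460.1 -289.1  459.9 -289.    31.3   67.   847. ]
vial scene [ 448.4 -133.2  448.8 -132.6   18.5   49.    72. ]
vial side [ 447.7 -135.3  447.2 -134.9   16.2   49.1  158. ]
white scene [429.    3.9 428.2   6.1  33.5  67.6 249. ]
white side [427.1   1.6 427.1   1.6  32.9  67.3 493. ]
red scene [432.2 152.5 432.2 150.9  34.   67.6 253. ]
red side [429.9 150.3 429.  150.   33.2  67.3 377. ]
bottle scene [446.5 280.3 446.8 279.5  28.6 103.4 186. ]
bottle side [443.3 278.4 442.9 276.6  29.4 103.3 227. ]
brown1 scene [533.7 238.5 534.2 239.6  29.  103.6 218. ]
brown1 side [530.4 237.  530.  236.2  28.7 103.4 232. ]
brown2 scene [471.6 372.4 470.6 370.6  28.9 103.5 195. ]
brown2 side [468.5 369.9 468.  370.3  28.4 103.6 193. ]
jar scene [ 594.5 -368.4  595.9 -369.    25.3   79.2  183. ]
jar side [ 592.6 -370.3  593.  -370.4   22.7   79.1  509. ]
timer scene [584.  352.4 583.1 352.9  40.9  23.6 388. ]
timer side [586.6 353.5 582.1 350.8  41.1  24.  225. ]
scene green [array([637.7, -91.6]), array([73.6, 75.4]), np.float64(9.1)]
scene orange [array([658.3, 147.3]), array([73.7, 74.3]), np.float64(19.7)]
scene mat [array([646.9,  27.6]), array([342.2, 113.7]), np.float64(85.1)]
side green [array([638.3, -89.8]), array([74.2, 74.3]), np.float64(37.6)]
side orange [array([658.4, 149.3]), array([70.7, 71.8]), np.float64(77.3)]
side mat [array([648.7,  30.5]), array([343.2, 112.3]), np.float64(85.1)]
```

View pics/crop.png

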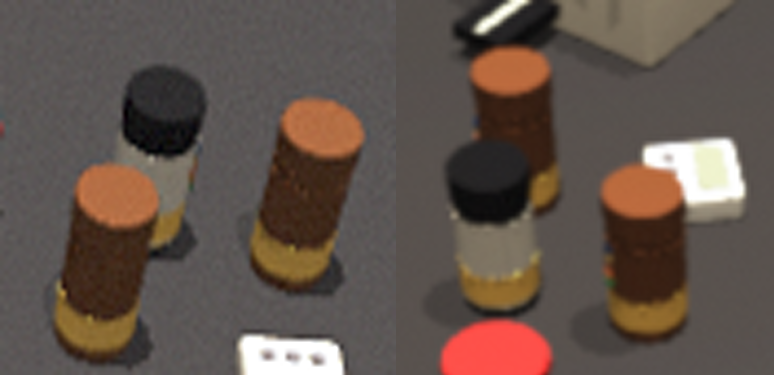

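The crop confirms it: the black cap with a white and amber label (left panel 160,150; right panel 490,230) is the strip bottle, and the other two are brown. The sizes, heights and 239.6 mm pad spacing all check, so I'll start with the yellow cup.

```bash
cat > act.py <<'E'
import numpy as np
from plant import ctrl,sensors,optics
G=np.array([638.,-90.7]);O=np.array([658.3,148.3]);M=(G+O)/2; A=-0.085
def rot(a,p):
    best=None
    for b in(a,a+np.pi):
        y=np.array([np.cos(b),np.sin(b),0]);z=np.array([0,0,-1.]);R=np.c_[np.cross(y,z),y,z]
        q=ctrl.solve_ik(p,R)
        if q is not None and (best is None or abs(q[5])<best[0]): best=(abs(q[5]),R)
    return best[1]
def show(s):
    t=sensors.read_state(); print(s,"t%.1f"%t["t"],np.round(t["eef_pos"],1),"w%.1f gf%.1f"%(t["grip_width"],t["grasp_force"]),np.round(t["force"],1))
    return t
def pick(xy,gz,a=A,force=30,up=130,open_=85):
    p=[*xy,gz+6]; hi=[*xy,gz+6+up]; R=rot(a,hi)
    ctrl.gripper_to(open_); ctrl.move_ptp(hi,R); ctrl.move_l(p,vel=120)
    ctrl.gripper_to(5,force); show("gripped"); ctrl.move_l(hi,vel=120); show("lifted")
def place(xy,gz,base,up=130,a=A):
    z=gz+6+base; hi=[*xy,z+up]
    ctrl.move_l(hi,rot(a,hi),vel=220); ctrl.move_l([*xy,z+6],vel=130); ctrl.hold(.3)
    print("touch",ctrl.move_l([*xy,z-4],vel=20,threshold=3)); show("down")
    ctrl.gripper_to(85); ctrl.move_l(hi,vel=150); show("free")
E
python3 - <<'E'
from act import *
pick((461,-288),58); 
if sensors.read_state()["grip_width"]>50: place(O,58,7)
E
```

```text
gripped t3.3 [ 461.5 -288.5   65. ] w58.8 gf31.9 [-1.7  0.8  7. ]
lifted t4.5 [ 460.4 -287.5  192.9] w59.2 gf32.4 [ 0.3 -0.1 -1.4]
touch True
down t8.6 [658.6 148.4  72.1] w59.3 gf32.6 [-0.9 -0.6  5. ]
free t10.0 [657.4 148.2 199.5] w85.1 gf0.0 [-0.1  0.6 -0.1]
```

```bash
python3 - <<'E'
from act import *
import cv2
pick((428,3.5),58)
assert sensors.read_state()["grip_width"]>50
place(M,58,4)
pick((445,279),85,a=0.44,open_=80)
assert sensors.read_state()["grip_width"]>40
place(G,85,7,up=130)
ctrl.move_l([450,-130,230],vel=220)
from vis import *
for n in("scene","side"):
    p,d=optics.grab_frame(n); cv2.imwrite(f"pics/{n}1.png",p[:,:,::-1])
    for k,g,h,r in(("yellow",O,73,30),("white",M,70,30),("bottle",G,109,25),("vial",(448,-134),48,15),("red",(431,151),66,30),("brown1",(532,238),102,25)):
        t=top(n,d,np.array(g),h,r); print(n,k,t,None if t is None else (t[:2]-g).round(1))
E
```

```text
gripped t12.9 [428.6   3.4  64.9] w58.9 gf31.5 [-2.1 -0.2  6.7]
lifted t14.1 [427.2   3.6 193. ] w59.0 gf32.4 [-0.5  0.1 -1.3]
touch True
down t17.0 [648.5  28.8  69. ] w58.7 gf32.6 [0.1 0.2 3.2]
free t18.4 [647.2  28.9 196.6] w84.7 gf0.0 [0.5 0.4 0.1]
gripped t21.5 [445.6 279.3  91.9] w49.4 gf31.0 [-0.9 -0.7  3.5]
lifted t22.7 [444.3 278.7 219.9] w49.0 gf31.2 [ 0.2 -0.2 -1.5]
touch True
down t26.6 [638.6 -90.8  98.8] w49.0 gf31.6 [-0.2  0.5  3.5]
free t28.0 [637.2 -90.5 226.6] w85.1 gf0.0 [-0.3 -0.2  0.7]
scene yellow [659.4 148.5 659.3 149.4  32.9  74.3 378. ] [1.1 0.2]
scene white [648.6  29.1 648.9  31.2  33.8  71.3 373. ] [0.5 0.3]
scene bottle [638.8 -88.9 639.6 -88.9  28.  110.3 259. ] [0.8 1.8]
scene vial [ 448.9 -133.2  448.9 -132.8   18.5   49.4   75. ] [0.9 0.8]
scene red [432.1 152.2 432.4 150.8  34.3  67.5 250. ] [1.1 1.2]
scene brown1 [534.  238.6 534.2 239.6  29.  103.4 218. ] [2.  0.6]
side yellow [656.1 146.9 656.4 146.6  33.4  74.6 358. ] [-2.2 -1.4]
side white [646.   27.3 645.6  26.5  33.6  71.5 435. ] [-2.1 -1.5]
side bottle [636.7 -90.4 636.9 -90.1  27.2 110.4 390. ] [-1.3  0.3]
side vial [ 447.7 -135.3  446.5 -135.4   16.5   49.   156. ] [-0.3 -1.3]
side red [410.4 163.2 408.2 165.9  15.2  67.1  47. ] [-20.6  12.2]
side brown1 [549.4 234.5 546.1 233.5  21.4 103.3  38. ] [17.4 -3.5]
```

View pics/scene1.png

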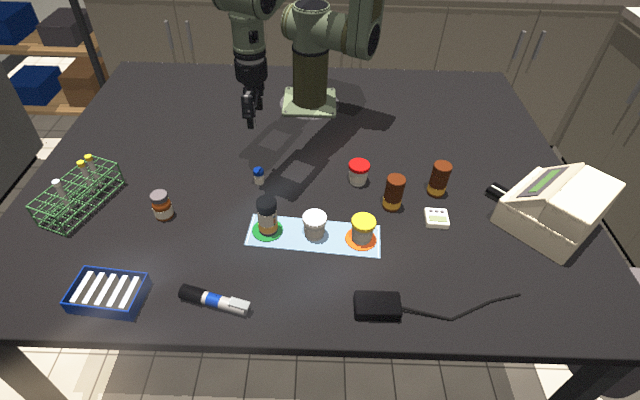

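The scene view shows the bottle (267,215), white cup (315,225) and yellow cup (363,230) upright on their spots, each within about 2 mm. The vial (258,176) is next.

```bash
python3 - <<'E'
from act import *
from vis import *
pick((448,-134.2),38,force=20,open_=60)
assert sensors.read_state()["grip_width"]>22
place(M+[-.5,-.4],38,70,up=100)
ctrl.move_l([430,-150,280],vel=220)
for n in("scene","side"):
    p,d=optics.grab_frame(n); cv2.imwrite(f"pics/{n}2.png",p[:,:,::-1])
    for k,g,h,r in(("yellow",O,73,30),("white",M,70,30),("bottle",G,109,25),("vial",M,118,15),("red",(431,151),66,30),("jar",(593.5,-369.3),78,24),("timer",(585,353),22,30)):
        t=top(n,d,np.array(g),h,r); print(n,k,t,None if t is None else (t[:2]-g).round(1))
E
```

```text
gripped t31.5 [ 448.5 -134.4   44.7] w29.1 gf19.6 [-0.5 -0.5  3.9]
lifted t32.7 [ 447.3 -133.9  173.1] w29.3 gf19.8 [ 0.3 -0.4 -0.4]
touch True
down t35.6 [647.9  28.4 114.4] w29.0 gf20.0 [0.2 0.1 2.6]
free t37.0 [646.9  28.4 212.9] w85.2 gf0.0 [ 0.1 -0.1  0. ]
scene yellow [659.2 148.5 659.3 149.4  32.8  74.4 381. ] [0.9 0.2]
scene white [655.2  29.1 649.2  28.6  32.5  71.3 251. ] [7.1 0.3]
scene bottle [639.3 -88.6 638.9 -88.4  27.5 110.2 266. ] [1.3 2.1]
scene vial [648.6  28.5 649.4  29.3  18.9 119.4 110. ] [ 0.5 -0.3]
scene red [432.3 152.1 432.1 152.3  33.8  67.5 253. ] [1.3 1.1]
scene jar [ 594.6 -368.4  594.5 -368.9   24.1   79.   184. ] [1.1 0.9]
scene timer [584.7 352.  583.6 350.9  42.6  23.8 387. ] [-0.3 -1. ]
side yellow [656.2 147.  655.1 146.1  34.5  74.6 361. ] [-2.1 -1.3]
side white [643.6  21.4 646.   25.8  33.1  71.4 297. ] [-4.5 -7.4]
side bottle [636.8 -90.4 636.5 -90.   27.1 110.4 390. ] [-1.2  0.3]
side vial [646.3  27.7 647.1  27.8  17.5 119.5 128. ] [-1.9 -1.1]
side red None None
side jar [ 592.7 -370.3  593.  -370.3   22.6   79.1  509. ] [-0.8 -1. ]
side timer [586.6 353.6 580.9 351.2  40.1  23.8 231. ] [1.6 0.6]
```

View pics/side2.png

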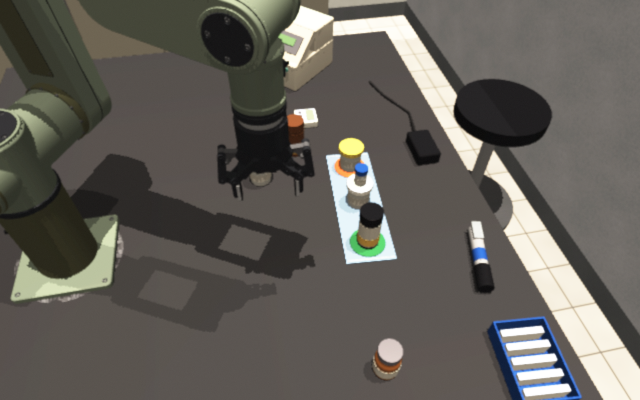

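The side view shows the vial (361,170) upright on the white cup (358,190), the yellow cup (350,155) on orange and the bottle (370,228) on green. The bystanders have not moved, and the gripper at (265,165) is clear. Handing in.

```bash
python3 -c "
from plant import ctrl
ctrl.hold(.5); print(ctrl.finish_job())"
```

```text
the job is handed in; nothing more can be done
None
```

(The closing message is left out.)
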